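# Make up two capacitor kits at the test bench

## Robot

A 7-joint arm with a two-finger parallel gripper is mounted at the origin on the work surface. World frame = base frame: x ahead of the robot, y to its left, z up, the work surface at z = 0. Lengths are in mm, angles in degrees, forces in N, time in s.
With the tool pointing down it reaches from about 400 to 875 mm from the base axis. Payload 6.5 kg.
Tool frame: the origin (TCP) lies at the very end of the fingers, on their centre line; the grasp point (between the pads) lies 19 mm behind it; z points along the fingers, y is the line along which they close (so a half turn about z gives the same grasp; the last joint's range is limited). The gripper opens to 88 mm and grips with 3 to 60 N. Pads are 18 mm wide; open, the fingers measure 123 mm over their backs; the gripper's body (75 mm by 187 mm) begins 45 mm behind the grasp point.
Start: joints at [61.524, 30.733, -0.252, 88.115, 0.149, 61.152, -4.079], TCP at [271.434, -590.605, 238.716] pointing down, gripper open.
Joint ranges: [-154.64, 154.64], [-21.42, 123.67], [-72.66, 72.17], [13.99, 137.28], [-74.86, 254.86], [10.95, 109.41], [-158.01, 158.01]. Speed limits (degrees/s): [136.94, 136.94, 180, 180, 180, 180, 180].

## Interface

Orientations are given as [roll, pitch, yaw] about the fixed x, y, z axes, in that order (R = Rz(yaw) Ry(pitch) Rx(roll)).
In Python, from rig import ctrl gives the robot as it stands.
- The arm moves only by the shell command python3 -m jog 'ROWS' [OPENING] [FORCE]. ROWS is JSON, a list of rows, each a list of 6 numbers: the shift along the tool's x, y, z scaled (see below), then the turn, a rotation vector about the tool's x, y, z scaled (see below). In form: [[tx, ty, tz, rx, ry, rz], ...]. A call has 1 to 5 rows; each row shifts and turns the commanded pose from where the row before left it, along the tool's axes as they then stand; what a row does not reach is not made up. The controller multiplies each number of a shift by 0.1 m and each number of a turn by 180 degrees. A row lasts 1/8 s, in which the tool goes at most 62.5 mm and 10.7 degrees, less where a joint would pass 70% of its speed; a pose out of reach is approached as far as the arm can. A call with a number of a shift or a turn outside -1 to 1 is refused whole. A call with a gripper value outside its range is refused whole. OPENING is the opening, from -1 (shut) to 1 (fully open), set as the call begins (- or left out, the last holds). The fingers move at their own pace and stop on an object; FORCE is the grip in N (left out, the last holds). Time passes only in rows, so rows that do not move let the fingers close. It gives the time, the measured TCP pose, the force, the opening and the grip force at its end, in the units of the state.
- ctrl.read_state(): the state, without advancing time (a new reading comes with each control period).
- ctrl.grab_frame(name): name is "scene" or "side" or "wrist"; returns (picture, depth): 480x640x3 uint8, red, green, blue; 480x640 float32, mm along the optical axis (not along the pixel's ray), 0 where there is no reading.
- ctrl.camera_info(name): a dict with "fx", "fy", "cx", "cy" (pixels), "R" (3x3) and "t" (3): a world point X has camera coordinates R X + t. Camera axes: x right, y down, z forward; pixel columns grow to the right and rows downward; lengths in mm; the calibration is good to about 2 mm. A picture is of the moment at which its call begins: read the wrist's pose just before it. camera_info takes no time and is no camera call; for the wrist camera it gives the pose at the moment of the call.
- ctrl.finish_job(): hands the job in; it is judged then, once.
Trained networks look in the newest picture that a camera, given by its name, has taken for a name from the list of things; names that differ only in an ending like _2 or _b are one class to them, and where a whole thing is asked for, a point or a joint stands for the part that bears it (a point fixed in the world has none). Each returns a list of dicts, best first, with "score" (0 to 1); they miss things now and then, are a little off and sometimes report something else, mostly with a low value. They report only what shows in the picture. A call takes as long as a camera call. They do not tell look-alikes from the thing itself.
- ctrl.search_frame(camera, name): "position" ([x, y, z] in mm, in world coordinates, good to about 4 mm: the middle of the surface that is visible of it).
- ctrl.regions_of(camera, name): "mask" (480x640 bool, what is visible of it).
- ctrl.spot_point(camera, name): "position" ([x, y, z] in mm, in world coordinates, good to about 4 mm: a listed point, or the origin of a listed thing).
The state is a dict: "clock": time; "joint_positions": joint angles; "joint_velocities": joint speeds; "joint_efforts": joint torques, N m; "tool_pos": TCP position; "tcp_rot": TCP orientation; "contact_force": force on the tool from outside, world axes, zero at the start; "wrist_torque": the same for the moment, N m; "width": finger opening in mm; "gripper_force": force on a finger pad.
Only numpy, scipy, OpenCV 4.12 (cv2) and the standard library are available. Lean on these libraries where they do the work, as an engineer would, in place of code of your own. Each camera call takes 0.05 s, during which the arm holds its last target. There are 200 camera calls.

## Task

Make up two kits in the low three-bay trays: in the blue tray the bare aluminium capacitor in the middle bay, with the red standoff insulator in one end bay and the grey terminal block in the other; in the yellow tray the black capacitor in the middle bay and the white standoff insulator in either end bay. Every part stands upright on the floor of its bay, set down rather than dropped. Leave the spare blue capacitor and the white fuse with brass ends standing where they are.

Things in the scene. Friction and masses are not known exactly. Their poses are not given: they have to be found in the camera images.
- blue_tray: Blue tray, fixed to the bench, 222 (its x) x 92 (its y) x 14 high, the same either way round. Origin: centre of its underside; its x within 0.3 rad of world x. Floor 5 thick, outer walls 4; walls and two dividers are 14 high. Three bays in a row: middle one at the origin, inside 76 (x) by 84 (y); end ones centred at x = -74 and +74, inside 66 (x) by 84 (y).
- yellow_tray: Yellow tray, fixed to the bench, 222 (its x) x 92 (its y) x 14 high, the same either way round. Origin: centre of its underside; its x within 0.3 rad of world x. Floor 5 thick, outer walls 4; walls and two dividers are 14 high. Three bays in a row: middle one at the origin, inside 76 (x) by 84 (y); end ones centred at x = -74 and +74, inside 66 (x) by 84 (y).
- silver_cap: Bare aluminium upright can capacitor, 44 in diameter, can 70 high, two brass studs on top to 78; about 0.16 kg. Origin: centre of its underside; z up its axis. Its top is bare metal too. The three capacitors are alike but for colour.
- black_cap: Black-sleeved upright can capacitor, 44 in diameter, can 70 high, two brass studs on top to 78; about 0.16 kg. Origin: centre of its underside; z up its axis. Its top is black too, studs brass.
- red_standoff: Red standoff insulator, an upright ribbed cylinder 45 high, 36 in diameter (two grooves 31 in diameter at heights 10-16 and 26-32), flat top with a brass thread; about 0.08 kg. Origin: centre of its underside; z up its axis.
- white_standoff: White standoff insulator, an upright ribbed cylinder 45 high, 36 in diameter (two grooves 31 in diameter at heights 10-16 and 26-32), flat top with a brass thread; about 0.08 kg. Origin: centre of its underside; z up its axis.
- terminal_block: Grey terminal block, 46 long (its x) x 28 wide (its y) x 42 high, three brass screws in a row along its top; about 0.09 kg. Origin: centre of its underside; z up. Stands on the bench, its x axis within 0.7 rad of the world's x. May stand in a bay turned either way.
- blue_cap: Spare, to be left alone: blue-sleeved upright can capacitor, 44 in diameter, can 70 high, two brass studs on top to 78; about 0.16 kg. Origin: centre of its underside; z up its axis.
- fuse: Spare, to be left alone: upright cartridge fuse, 56 high, white body 26 in diameter between brass end caps 30 in diameter and 14 high. Origin: centre of its underside. All parts stand on the bench in a cluster of three rows by three between the trays, centres at least 95 apart; a steel nut and a rubber foot, 12 high and up to 36 across, take the two other places.
There are look-alikes about, which are no part of the job. There is more than one size of the red_standoff; the job needs the middle-sized.

How it is judged (in metres and radians):
At the end, for the whole second after the job is handed in: Each part stands in its tray and bay as asked, within 21 mm of the bay's centre along the tray and 30 mm across, underside on the floor (2 to 9 mm above the tray's underside), upright within 0.1 rad, at rest; both spares upright and within 20 mm of their start (x of silver_cap in the frame of blue_tray between -0.021 and 0.021 m and y of silver_cap in the frame of blue_tray between -0.03 and 0.03 m and z of silver_cap in the frame of blue_tray between 0.002 and 0.009 m and angle between each of silver_cap, red_standoff, terminal_block, black_cap, white_standoff, blue_cap, fuse's own z axis and vertical below 0.1 rad and linear speed of each of silver_cap, red_standoff, terminal_block, black_cap, white_standoff below 0.02 m/s and angular speed of each of silver_cap, red_standoff, terminal_block, black_cap, white_standoff below 0.2 rad/s and (x of red_standoff in the frame of blue_tray between -0.095 and -0.053 m or x of red_standoff in the frame of blue_tray between 0.053 and 0.095 m) and y of red_standoff in the frame of blue_tray between -0.03 and 0.03 m and z of red_standoff in the frame of blue_tray between 0.002 and 0.009 m and (x of terminal_block in the frame of blue_tray between -0.095 and -0.053 m or x of terminal_block in the frame of blue_tray between 0.053 and 0.095 m) and y of terminal_block in the frame of blue_tray between -0.03 and 0.03 m and z of terminal_block in the frame of blue_tray between 0.002 and 0.009 m and horizontal distance between red_standoff and terminal_block above 0.08 m and x of black_cap in the frame of yellow_tray between -0.021 and 0.021 m and y of black_cap in the frame of yellow_tray between -0.03 and 0.03 m and z of black_cap in the frame of yellow_tray between 0.002 and 0.009 m and (x of white_standoff in the frame of yellow_tray between -0.095 and -0.053 m or x of white_standoff in the frame of yellow_tray between 0.053 and 0.095 m) and y of white_standoff in the frame of yellow_tray between -0.03 and 0.03 m and z of white_standoff in the frame of yellow_tray between 0.002 and 0.009 m and distance of each of blue_cap, fuse from where it was at the start of the episode below 0.02 m); the robot touches nothing.
It fails at once if the spare blue capacitor is moved by more than 20 mm (distance of blue_cap from where it was at the start of the episode above 0.02 m).
It fails at once if the spare fuse is moved by more than 20 mm (distance of fuse from where it was at the start of the episode above 0.02 m).
It fails at once if a part is dropped from more than about 25 mm (faster than 0.7 m/s with no finger on it) ((linear speed of silver_cap above 0.7 m/s and contact force between the fingers and silver_cap below 0.05 N) or (linear speed of black_cap above 0.7 m/s and contact force between the fingers and black_cap below 0.05 N) or (linear speed of red_standoff above 0.7 m/s and contact force between the fingers and red_standoff below 0.05 N) or (linear speed of white_standoff above 0.7 m/s and contact force between the fingers and white_standoff below 0.05 N) or (linear speed of terminal_block above 0.7 m/s and contact force between the fingers and terminal_block below 0.05 N)).
It also fails if it takes over 99 s, if anything falls off the work surface, if the arm or the gripper's body presses on something with over 40 N, if the wrist force passes 120 N, or if a joint passes its speed limit or range.

## Working session

There is one attempt and no reset: what is moved stays moved. The work goes in short steps, Python scripts to look and compute and a shell command to move; the robot and the scene stay as the last step left them, time stands still between calls to the robot, and variables do not carry over. Pictures are saved under pics/ and viewed, at most 14 in all, crops included, and the job is handed in when it is done.

```bash
ls; mkdir -p pics; python3 - <<'E'
from rig import ctrl
import cv2
s=ctrl.read_state(); print(s)
for n in ("scene","side"):
    p,d=ctrl.grab_frame(n); cv2.imwrite(f"pics/{n}0.png",p[:,:,::-1])
    i=ctrl.camera_info(n); print(n,i)
    for o in ["blue_tray","yellow_tray","silver_cap","black_cap","red_standoff","white_standoff","terminal_block","blue_cap","fuse"]:
        print(o,[( [round(float(v)) for v in r["position"]],round(float(r["score"]),2)) for r in ctrl.spot_point(n,o)])
E
```

```text
pics
{'clock': 0.0, 'joint_positions': array([61.5226789 , 30.77764475, -0.25314883, 88.16918995,  0.14761845,
       61.15045889, -4.0796694 ]), 'joint_velocities': array([-0.01961799,  0.05550693,  0.04274913, -0.07245229,  0.05828723,
       -0.03051354, -0.0441171 ]), 'joint_efforts': array([ 3.24219866e-05, -5.70978642e+01,  9.90707651e-01, -2.51604152e+01,
       -5.62098669e-02,  1.77538296e-02,  1.69179234e-04]), 'tool_pos': array([ 271.18316376, -590.07111573,  237.8478421 ]), 'tcp_rot': array([-1.79903253e+02,  6.53831234e-03,  2.46865996e+01]), 'contact_force': array([-0.27024268, -0.08842874, -0.53308387]), 'wrist_torque': array([ 0.01622277, -0.00292561,  0.04458527]), 'gripper_force': 0.0, 'width': 88.36079854297128}
scene {'fx': 463.63692300589025, 'fy': 463.63692300589025, 'cx': 325.1467666400756, 'cy': 238.19573112564095, 'R': array([[ 0.75824501,  0.65178386,  0.01556591],
       [ 0.37616783, -0.41786051, -0.82697663],
       [-0.53250564,  0.6329063 , -0.56202077]]), 't': array([-418.91593395, -162.78208158, 1302.91170938])}
blue_tray [([460, -278, 2], 0.57)]
yell
[... 347 characters left out ...]
)]
side {'fx': 442.9144073065295, 'fy': 442.9144073065295, 'cx': 327.91625122434436, 'cy': 246.84696855415493, 'R': array([[-0.99473628, -0.10228781,  0.00607755],
       [-0.06128823,  0.54639105, -0.83528473],
       [ 0.08211872, -0.83126051, -0.54978404]]), 't': array([570.50397964,  47.20608069, 734.94857406])}
blue_tray [([460, -276, -2], 0.6)]
yellow_tray [([500, 283, 0], 0.88), ([460, -274, 0], 0.69)]
silver_cap [([425, 2, 1], 0.8)]
black_cap [([665, 3, 1], 0.6)]
red_standoff [([676, 301, 0], 0.95), ([693, 218, 1], 0.74), ([670, 121, -1], 0.7)]
white_standoff [([435, 118, 2], 0.75)]
terminal_block [([557, 122, 0], 0.85)]
blue_cap [([555, -109, 3], 0.57)]
fuse [([666, -120, -4], 0.7)]
```

View pics/scene0.png

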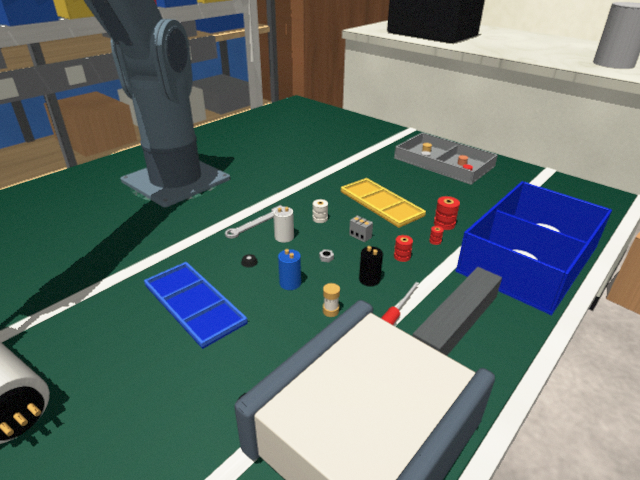

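View pics/side0.png

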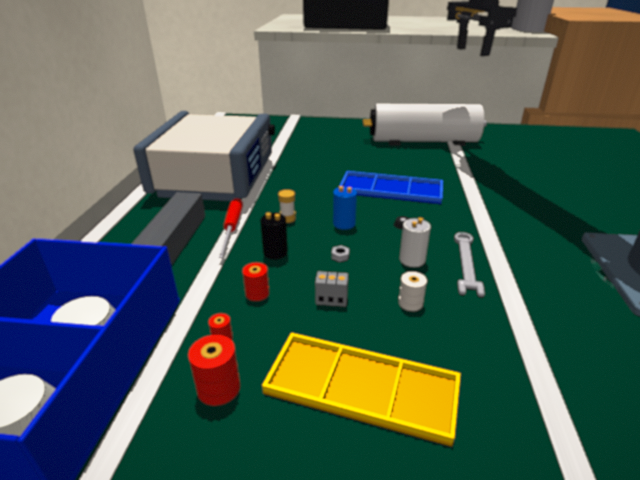

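Scene picture: candidates for red_standoff are medium (403,248), large (447,213) and small (437,235), with matching side pixels (256,282), (214,370), (220,326). I choose the medium one in the cluster at about (670,119). Other possible confusions:
- Caps: silver (284,224), black (371,265), blue (290,270).
- White parts: standoff (320,211), fuse (331,300).
- Boxes: the big blue bin and the grey bin are not the low trays. The trays are blue (195,302) and yellow (382,201).

Next I'll measure each from both views' depth.

```bash
cat > h.py <<'E'
import numpy as np, cv2
from rig import ctrl
def cloud(n,d,m):
    i=ctrl.camera_info(n); v,u=np.nonzero(m&(d>0)); z=d[v,u]
    c=np.c_[(u-i["cx"])/i["fx"]*z,(v-i["cy"])/i["fy"]*z,z]
    return (c-i["t"])@i["R"]
def tool(yaw):  # tool pointing down
    a=np.radians(yaw); return np.array([np.cos(a),np.sin(a)]),np.array([np.sin(a),-np.cos(a)])
def go(x,y,z,yaw=None):
    s=ctrl.read_state(); p=s["tool_pos"]; r=s["tcp_rot"]
    ax,ay=tool(r[2]); d=np.array([x,y])-p[:2]
    t=((yaw-r[2]+90)%180-90) if yaw is not None else 0
    print("t",round(s["clock"],2),"p",p.round(1),"rot",r.round(1),"w",round(s["width"],1),"F",s["contact_force"].round(1),
      "| units tx %.3f ty %.3f tz %.3f  rz %.4f"%(d@ax/100,d@ay/100,(p[2]-z)/100,-t/180))
E
python3 - <<'E'
from h import *
for n in ("scene","side"):
    p,d=ctrl.grab_frame(n)
    for o in ["blue_tray","yellow_tray","silver_cap","black_cap","red_standoff","white_standoff","terminal_block","blue_cap","fuse"]:
        for r in ctrl.regions_of(n,o):
            if r["score"]<.4: continue
            m=cv2.erode(r["mask"].astype(np.uint8),np.ones((2,2)))>0
            c=cloud(n,d,m); 
            if len(c)<20: continue
            zt=np.percentile(c[:,2],97)
            if "tray" in o:
                c=cloud(n,d,r["mask"]); t=c[(c[:,2]<25)&(c[:,2]>-5)]
                q=cv2.minAreaRect(t[:,:2].astype(np.float32))
            else:
                t=c[(c[:,2]>min(zt-12,60)-1 if 'cap' in o else c[:,2]>zt-4)]
                q=cv2.minAreaRect(t[:,:2].astype(np.float32))
            print(n,o,round(float(r["score"]),2),len(c),"ztop %.1f"%zt,"zmin %.1f"%np.percentile(c[:,2],3),"med",np.median(t[:,:2],0).round(1),"rect",[np.round(v,1).tolist() for v in q])
E
```

```text
scene blue_tray 0.66 4398 ztop 15.6 zmin 3.5 med [ 472.5 -277.8] rect [[461.1, -272.3], [101.2, 224.7], 83.1]
scene yellow_tray 0.93 1913 ztop 15.6 zmin 2.0 med [510.9 279.2] rect [[494.0, 291.6], [117.9, 252.8], 77.0]
scene silver_cap 0.75 579 ztop 74.2 zmin 4.0 med [437.3  -9.5] rect [[434.0, -6.0], [35.8, 37.1], 3.7]
scene silver_cap 0.61 1772 ztop 15.5 zmin 3.2 med [513.7 278.3] rect [[505.1, 278.4], [95.4, 223.7], 78.2]
scene black_cap 0.97 757 ztop 75.4 zmin 6.1 med [674.3  -2.6] rect [[670.5, 1.3], [39.8, 37.6], 42.3]
scene black_cap 0.51 575 ztop 75.5 zmin 5.1 med [437.6  -8.5] rect [[433.5, -3.3], [36.0, 38.9], 17.3]
scene red_standoff 0.74 180 ztop 36.2 zmin 2.1 med [701.3 216.2] rect [[700.8, 216.9], [21.6, 26.2], 0.6]
scene red_standoff 0.64 348 ztop 47.3 zmin 2.6 med [676.6 112.4] rect [[675.7, 113.8], [29.8, 30.4], 32.4]
scene red_standoff 0.62 572 ztop 65.9 zmin 6.7 med [680.9 294.2] rect [[682.0, 298.1], [44.1, 45.1], 13.9]
scene white_standoff 0.7 288 ztop 47.4 zmin 2.9 med [441.1 111.1] rect [[441.0, 112.4], [31.9, 29.7], 20.9]
scene terminal_block 0.64 382 ztop 44.
[... 951 characters left out ...]
10.6 med [695.7 224.2] rect [[695.6, 222.8], [22.2, 26.8], 17.5]
side red_standoff 0.6 2038 ztop 14.9 zmin 3.3 med [ 443.4 -236.8] rect [[459.2, -271.9], [96.9, 218.2], 82.5]
side red_standoff 0.59 710 ztop 46.4 zmin 4.0 med [671.5 124.1] rect [[671.7, 123.2], [31.4, 32.3], 84.9]
side white_standoff 0.62 776 ztop 46.6 zmin 3.9 med [436.  120.9] rect [[435.4, 119.0], [34.5, 33.1], 77.3]
side terminal_block 0.9 1000 ztop 43.4 zmin 1.1 med [555.4 126.7] rect [[555.6, 124.6], [27.5, 45.2], 86.6]
side blue_cap 0.85 808 ztop 72.6 zmin 5.1 med [552.3 -95.6] rect [[552.2, -102.6], [34.1, 37.5], 89.7]
side fuse 0.89 347 ztop 56.9 zmin 4.3 med [ 665.8 -111.7] rect [[665.8, -112.7], [25.3, 22.1], 68.6]
```

Heights agree in both views: caps about 70–75 including studs, standoffs 46, block 43, trays 15. The reds measure 36, 46 and 66 mm, so the middle one is at (672,119). Moving over it first for a close check.

```bash
python3 -m jog '[[0.48,-0.35,0,0,0,0.059],[0.41,-0.43,0,0,0,0.059],[0.33,-0.5,0,0,0,0.058],[0.23,-0.55,0,0,0,0],[0.23,-0.55,0,0,0,0]]' 0.4 20; python3 -m jog '[[0.23,-0.55,0,0,0,0],[0.23,-0.55,0,0,0,0],[0.23,-0.55,0,0,0,0],[0.23,-0.55,0,0,0,0],[0.23,-0.55,0,0,0,0]]'; python3 -c "
from h import *
go(640,70,238,-7)"
```

```text
clock: 2.62
tool_pos: [419.7, -329.9, 239.0]
tcp_rot: [180.0, -0.0, -7.0]
contact_force: [0.6, 0.7, 0.6]
width: 61.6
gripper_force: 0.0
clock: 3.25
tool_pos: [567.3, -71.0, 239.0]
tcp_rot: [180.0, -0.0, -7.0]
contact_force: [1.4, -1.1, 0.2]
width: 61.7
gripper_force: 0.0
t 3.25 p [567.3 -71.  239. ] rot [180.  -0.  -7.] w 61.7 F [ 1.4 -1.1  0.2] | units tx 0.550 ty -1.488 tz 0.010  rz -0.0000
```

```bash
python3 -m jog '[[0.2,-0.5,0,0,0,0],[0.2,-0.5,0,0,0,0],[0.15,-0.49,0,0,0,0],[0,0,0,0,0,0],[0,0,0,0,0,0]]' | head -3
cat > m.py <<'E'
from h import *
import sys
def measure(names,save=None):
    info=ctrl.camera_info("wrist"); p,d=ctrl.grab_frame("wrist")
    if save: cv2.imwrite(f"pics/{save}.png",p[:,:,::-1])
    for o in names:
        for r in ctrl.regions_of("wrist",o):
            if r["score"]<.35: continue
            c=cloud("wrist",d,r["mask"])
            if len(c)<50: continue
            h=np.histogram(c[:,2],bins=np.arange(-10,120,3)); zt=np.percentile(c[:,2],95)
            lev=14 if "tray" in o else (70 if "cap" in o else zt)
            t=c[np.abs(c[:,2]-lev)<5]
            if len(t)<20: print(o,"few",zt); continue
            q=cv2.minAreaRect(t[:,:2].astype(np.float32)); v,u=np.nonzero(r["mask"])
            print(o,round(float(r["score"]),2),"px",u.mean().round(),v.mean().round(),"z95 %.1f"%zt,"med",np.median(t[:,:2],0).round(1),"rect",[np.round(k,1).tolist() for k in q])
if __name__=="__main__": measure(sys.argv[2:],sys.argv[1])
E
python3 m.py w1 red_standoff black_cap terminal_block white_standoff silver_cap yellow_tray; python3 -c "
from h import *
go(672,119,238,-7)"
```

```text
clock: 3.88
tool_pos: [638.9, 67.6, 238.5]
tcp_rot: [179.9, 0.0, -7.0]
red_standoff 0.91 px 135.0 159.0 z95 36.4 med [698.1 217.4] rect [[698.3, 218.4], [27.0, 25.5], 79.1]
red_standoff 0.62 px 254.0 174.0 z95 47.9 med [673.4 116.3] rect [[673.0, 116.5], [35.1, 35.5], 44.8]
red_standoff 0.59 px 42.0 197.0 z95 66.4 med [676.5 293.9] rect [[675.4, 293.5], [39.6, 50.6], 69.4]
black_cap 0.65 px 392.0 167.0 z95 78.9 med [668.1   5.8] rect [[667.3, 4.5], [43.1, 42.7], 48.8]
terminal_block 0.58 px 273.0 297.0 z95 44.8 med [558.5 119.6] rect [[557.3, 120.1], [28.1, 45.4], 89.9]
white_standoff 0.65 px 295.0 425.0 z95 48.3 med [429.3 116.3] rect [[428.6, 116.1], [34.1, 19.2], 84.0]
silver_cap 0.87 px 419.0 429.0 z95 79.1 med [428.9   0.8] rect [[425.5, 0.1], [42.7, 36.9], 81.9]
yellow_tray 0.97 px 127.0 291.0 z95 15.9 med [586.  261.6] rect [[575.9, 265.6], [93.1, 75.9], 77.8]
t 4.22 p [639.   67.6 238.8] rot [180.   -0.   -7.1] w 61.8 F [-0.1 -0.7  0. ] | units tx 0.264 ty -0.550 tz 0.008  rz -0.0004
```

View pics/w1.png

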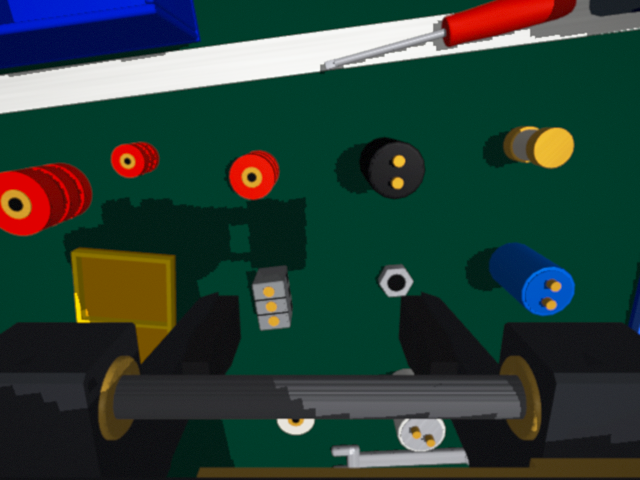

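Wrist view: medium red is at (254,174) with 35 mm diameter and 47 mm height, next to the small one (130,160) and the large one (42,197). Black cap is at (392,167), block at (273,297). Close crop as a check, then the move.

```bash
python3 -c "
import cv2
i=cv2.imread('pics/w1.png')[110:230,90:330]; cv2.imwrite('pics/w1c.png',cv2.resize(i,None,fx=3,fy=3,interpolation=cv2.INTER_CUBIC))"
python3 -m jog '[[0.14,-0.26,0.4,0,0,0],[0.13,-0.26,0.4,0,0,0],[0,0,0.5,0,0,0],[0,0,0.3,0,0,0],[0,0,0,0,0,0]]'; python3 -c "
from h import *
go(673,118,20,-7)"
```

```text
clock: 4.85
tool_pos: [670.2, 116.1, 76.2]
tcp_rot: [179.9, 0.3, -7.0]
contact_force: [-0.3, 1.2, 0.1]
width: 61.6
gripper_force: 0.0
t 4.85 p [670.2 116.1  76.2] rot [179.9   0.3  -7. ] w 61.6 F [-0.3  1.2  0.1] | units tx 0.025 ty -0.022 tz 0.562  rz -0.0000
```

View pics/w1c.png

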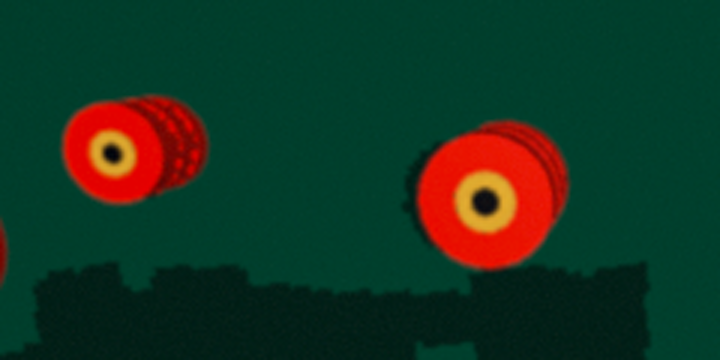

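The crop confirms the middle-sized red at crop pixel (485,200), with the smaller one at (113,153).

```bash
python3 -m jog '[[0.025,-0.02,0.3,0,0,0],[0,0,0.26,0,0,0],[0,0,0,0,0,0]]'; python3 -m jog '[[0,0,0,0,0,0],[0,0,0,0,0,0],[0,0,0,0,0,0],[0,0,0,0,0,0]]' -1 25; python3 -c "
from h import *
go(673,118,20,-7)"
```

```text
clock: 5.22
tool_pos: [674.5, 118.2, 22.7]
tcp_rot: [180.0, 0.1, -7.0]
contact_force: [-0.1, -0.4, 0.3]
width: 61.5
gripper_force: 0.0
clock: 5.72
tool_pos: [675.8, 118.7, 24.0]
tcp_rot: [-180.0, -0.1, -7.0]
contact_force: [-1.7, 0.2, 6.1]
width: 35.2
gripper_force: 25.0
t 5.72 p [675.8 118.7  24. ] rot [-1.8e+02 -1.0e-01 -7.0e+00] w 35.2 F [-1.7  0.2  6.1] | units tx -0.027 ty 0.010 tz 0.040  rz 0.0000
```

```bash
python3 -m jog '[[0,0,-0.2,0,0,0],[0,0,-0.5,0,0,0],[0,0,-0.6,0,0,0],[-0.13,0.59,-0.2,0,0,0],[-0.13,0.59,0,0,0,0]]'|sed -n '2p;5,6p'; python3 -m jog '[[-0.13,0.59,0,0,0,0],[-0.13,0.59,0,0,0,0],[-0.13,0.59,0,0,0,0],[-0.13,0.59,0,0,0,0],[0,0,0,0,0,0]]'|sed -n '2p;5,6p'; python3 m.py w2 blue_tray; python3 -c "
from h import *
go(533.5,-284,29,-7)"
```

```text
tool_pos: [636.4, 5.0, 176.0]
width: 35.3
gripper_force: 25.0
tool_pos: [552.0, -229.4, 173.4]
width: 35.2
gripper_force: 25.0
blue_tray 0.93 px 396.0 257.0 z95 15.0 med [ 517.  -277.4] rect [[462.9, -269.3], [92.2, 223.1], 83.6]
blue_tray few 79.87947794652901
t 7.08 p [ 554.7 -222.7  173.2] rot [-180.    -0.    -7.1] w 35.0 F [ 0.6  0.3 -1.3] | units tx -0.135 ty 0.634 tz 1.442  rz -0.0005
```

View pics/w2.png

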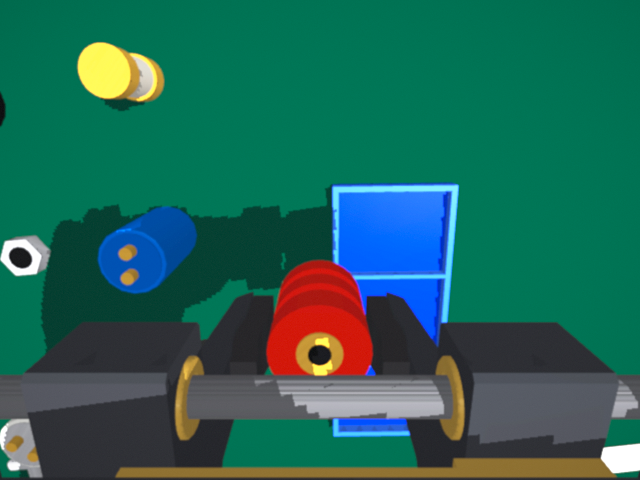

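The red hangs upright in the fingers at (320,320), and the blue tray fits 92 x 223 with centre about (461,-271.5), yaw about -6.7.

```bash
python3 -m jog '[[-0.13,0.56,0.3,0,0,0],[0,0,0.5,0,0,0],[0,0,0.35,0,0,0],[0,0,0,0,0,0]]'; python3 -c "
from h import *
go(534.5,-280,29,-6.7)"
```

```text
clock: 7.58
tool_pos: [534.9, -271.3, 56.5]
tcp_rot: [-179.8, 0.3, -6.8]
contact_force: [0.4, 0.6, -0.7]
width: 35.0
gripper_force: 25.0
t 7.58 p [ 534.9 -271.3   56.5] rot [-179.8    0.3   -6.8] w 35.0 F [ 0.4  0.6 -0.7] | units tx 0.007 ty 0.087 tz 0.275  rz -0.0007
```

```bash
python3 -m jog '[[0,0.08,0.15,0,0,0],[0,0,0.08,0,0,0],[0,0,0.03,0,0,0],[0,0,0,0,0,0]]'; python3 -c "
from h import *
go(534.5,-280,29,-6.7)"
```

```text
clock: 8.07
tool_pos: [535.0, -282.2, 32.6]
tcp_rot: [-180.0, -0.0, -7.0]
contact_force: [-0.0, -0.9, -1.1]
width: 35.0
gripper_force: 25.0
t 8.07 p [ 535.  -282.2   32.6] rot [-180.   -0.   -7.] w 35.0 F [-0.  -0.9 -1.1] | units tx -0.008 ty -0.021 tz 0.036  rz -0.0016
```

```bash
python3 -m jog '[[0,0,0.03,0,0,0],[0,0,0.015,0,0,0],[0,0,0,0,0,0]]'|sed -n '2p;4p'
```

```text
tool_pos: [535.1, -282.4, 28.9]
contact_force: [-2.4, 2.0, 8.0]
```

```bash
python3 -m jog '[[0,0,0,0,0,0],[0,0,0,0,0,0],[0,0,-0.1,0,0,0],[0,0,-0.5,0,0,0],[0,0,-0.6,0,0,0]]' 0.5|sed -n '2p;4,5p';  python3 -m jog '[[-0.28,-0.54,-0.2,0,0,0],[-0.28,-0.54,0,0,0,0],[-0.28,-0.54,0,0,0,0],[-0.28,-0.54,0,0,0,0],[0,0,0,0,0,0]]'|sed -n '2p'; python3 m.py w3 silver_cap blue_tray; python3 -c "
from h import *
go(428,1.5,21,-7)"
```

```text
tool_pos: [534.1, -281.9, 148.9]
contact_force: [1.3, -0.7, 0.3]
width: 66.2
tool_pos: [449.2, -51.4, 168.1]
silver_cap 0.8 px 250.0 269.0 z95 78.4 med [433.8  -7.6] rect [[430.8, -6.3], [43.0, 40.4], 38.2]
blue_tray 0.74 px 595.0 178.0 z95 15.7 med [ 463.  -243.8] rect [[460.5, -275.0], [82.1, 222.3], 82.8]
t 9.85 p [451.1 -56.6 168. ] rot [ 1.8e+02 -1.0e-01 -7.1e+00] w 66.2 F [ 0.  -0.5  0.4] | units tx -0.301 ty -0.549 tz 1.470  rz -0.0003
```

```bash
python3 -m jog '[[-0.29,-0.53,0.2,0,0,0],[0,0,0.2,0,0,0],[0,0,0,0,0,0],[0,0,0,0,0,0]]'|sed -n '2p'; python3 m.py w4 silver_cap; python3 -c "
from h import *
go(428,0,21,-7)"
```

```text
tool_pos: [429.5, -1.8, 128.3]
silver_cap 0.8 px 317.0 256.0 z95 78.6 med [430.   -0.6] rect [[427.8, -0.4], [43.0, 43.2], 60.7]
t 10.45 p [429.5  -1.5 128.5] rot [ 1.8e+02 -1.0e-01 -7.1e+00] w 66.0 F [-0.1 -0.  -0.3] | units tx -0.016 ty -0.013 tz 1.075  rz -0.0007
```

View pics/w4.png

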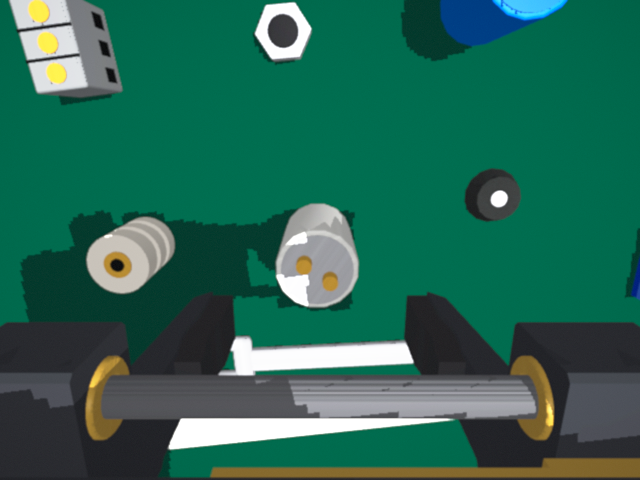

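The silver cap is centred between the fingers at (317,256), measured (427.8,-0.4). Descending.

```bash
python3 -m jog '[[-0.016,-0.013,0.5,0,0,0],[0,0,0.4,0,0,0],[0,0,0.17,0,0,0],[0,0,0,0,0,0]]'|sed -n '2p;4p'; python3 -m jog '[[0,0,0,0,0,0],[0,0,0,0,0,0],[0,0,0,0,0,0]]' -1 30|sed -n '2p;4,6p';python3 -m jog '[[0,0,-0.2,0,0,0],[0,0,-0.6,0,0,0],[0,0,-0.6,0,0,0],[0,0,-0.1,0,0,0]]'; python3 -c "
from h import *
go(461,-271.5,150,-6.7)"
```

```text
tool_pos: [426.9, 0.5, 20.3]
contact_force: [0.3, -0.3, -0.5]
tool_pos: [427.8, 0.8, 21.6]
contact_force: [-1.2, -1.7, 7.3]
width: 43.4
gripper_force: 30.0
clock: 11.82
tool_pos: [429.3, 1.0, 174.3]
tcp_rot: [-179.9, -0.4, -7.0]
contact_force: [-0.3, -0.0, -1.9]
width: 43.5
gripper_force: 30.0
t 11.82 p [429.3   1.  174.3] rot [-179.9   -0.4   -7. ] w 43.5 F [-0.3 -0.  -1.9] | units tx 0.648 ty 2.666 tz 0.243  rz -0.0018
```

```bash
python3 -m jog '[[0.14,0.57,0,0,0,0],[0.14,0.57,0,0,0,0],[0.14,0.57,0,0,0,0],[0.14,0.57,0,0,0,0],[0.08,0.38,0.3,0,0,0]]'|sed -n '2p'; python3 -m jog '[[0,0,0.6,0,0,0],[0,0,0.2,0,0,0],[0,0,0,0,0,0]]'|sed -n '2p'; python3 -c "
from h import *
go(461,-271.5,28,-6.7)"
```

```text
tool_pos: [458.9, -274.5, 141.0]
tool_pos: [456.0, -269.7, 58.3]
t 12.82 p [ 456.  -269.7   58.3] rot [-179.9    0.3   -7. ] w 43.2 F [ 0.6 -0.3 -2.1] | units tx 0.052 ty 0.012 tz 0.303  rz -0.0016
```

```bash
python3 -m jog '[[0.04,0.01,0.2,0,0,0],[0,0,0.08,0,0,0],[0,0,0,0,0,0]]'|sed -n '2p;4p'; python3 -m jog '[[0,0,0.02,0,0,0],[0,0,0.015,0,0,0],[0,0,0,0,0,0]]'|sed -n '2p;4p'
```

```text
tool_pos: [461.8, -272.1, 33.0]
contact_force: [-0.2, -0.3, -1.2]
tool_pos: [462.1, -272.4, 29.5]
contact_force: [0.2, -0.8, -2.1]
```

```bash
python3 -m jog '[[0,0,0.02,0,0,0],[0,0,0.015,0,0,0],[0,0,0,0,0,0]]'|sed -n '2p;4p'
```

```text
tool_pos: [462.2, -272.4, 26.7]
contact_force: [-4.3, 1.8, 9.4]
```

```bash
python3 -m jog '[[0,0,0,0,0,0],[0,0,0,0,0,0],[0,0,-0.1,0,0,0],[0,0,-0.5,0,0,0],[0,0,-0.5,0,0,0]]' 0.5|sed -n '2p;4,5p';  python3 -m jog '[[0.07,-0.57,-0.2,0,0,0],[0.07,-0.57,0,0,0,0],[0.07,-0.57,0,0,0,0],[0.07,-0.57,0,0,0,0],[0.07,-0.57,0,0,0,0]]'|sed -n '2p';  python3 -m jog '[[0.07,-0.57,0.2,0,0,0],[0.06,-0.57,0.2,0,0,0],[0,0,0,0,0,-0.039],[0,0,0,0,0,0],[0,0,0,0,0,0]]'|sed -n '2p'; python3 m.py w5 terminal_block; python3 -c "
from h import *
go(557.5,120.5,17,0)"
```

```text
tool_pos: [461.8, -272.2, 137.4]
contact_force: [0.8, 0.1, -0.2]
width: 66.0
tool_pos: [532.0, 8.0, 156.6]
tool_pos: [558.6, 116.6, 116.3]
terminal_block 0.73 px 311.0 251.0 z95 44.4 med [558.2 121. ] rect [[556.7, 121.1], [28.0, 46.0], 89.2]
t 15.93 p [558.6 116.7 116.3] rot [180.   -0.   -0.2] w 65.9 F [0.1 0.5 0.2] | units tx -0.011 ty -0.038 tz 0.993  rz -0.0009
```

```bash
python3 -m jog '[[-0.015,-0.043,0.5,0,0,0],[0,0,0.35,0,0,0],[0,0,0.15,0,0,0.003],[0,0,0,0,0,0]]'|sed -n '2p;4p'; python3 -m jog '[[0,0,0,0,0,0],[0,0,0,0,0,0],[0,0,0,0,0,0],[0,0,0,0,0,0]]' -1 25|sed -n '2p;4,6p';python3 -m jog '[[0,0,-0.2,0,0,0],[0,0,-0.6,0,0,0],[0,0,-0.6,0,0,0],[0,0,-0.1,0,0,0.036]]'; python3 -c "
from h import *
go(387.5,-263,150,-6.7)"
```

```text
tool_pos: [556.6, 121.7, 15.6]
contact_force: [0.3, -0.3, 0.1]
tool_pos: [557.0, 122.2, 16.2]
contact_force: [-1.2, -0.6, 0.8]
width: 28.7
gripper_force: 0.2
clock: 17.42
tool_pos: [559.6, 122.9, 171.6]
tcp_rot: [-179.8, -0.5, -7.2]
contact_force: [0.5, 0.0, -1.3]
width: 28.1
gripper_force: 25.0
t 17.43 p [559.6 122.9 171.6] rot [-179.8   -0.5   -7.2] w 28.1 F [ 0.5  0.  -1.3] | units tx -1.227 ty 4.044 tz 0.216  rz -0.0025
```

```bash
python3 -m jog '[[-0.175,0.578,0,0,0,0],[-0.175,0.578,0,0,0,0],[-0.175,0.578,0,0,0,0],[-0.175,0.578,0,0,0,0],[-0.175,0.578,0,0,0,0]]'|sed -n '2p'; python3 -m jog '[[-0.175,0.578,0,0,0,0],[-0.175,0.578,0.2,0,0,0],[0,0,0.4,0,0,0],[0,0,0,0,0,0],[0,0,0,0,0,0]]'|sed -n '2p;5p'; python3 m.py w6 blue_tray; python3 -c "
from h import *
go(387.5,-263,28,-6.7)"
```

```text
tool_pos: [434.0, -155.7, 167.2]
tool_pos: [387.5, -263.0, 107.6]
width: 27.9
blue_tray 0.87 px 328.0 138.0 z95 15.8 med [ 453.7 -278.4] rect [[436.0, -273.1], [92.6, 167.8], 83.1]
t 18.77 p [ 387.9 -263.3  107.8] rot [ 1.8e+02 -1.0e-01 -6.9e+00] w 27.6 F [-0.1 -0.2 -1.3] | units tx -0.004 ty -0.002 tz 0.798  rz -0.0011
```

View pics/w6.png

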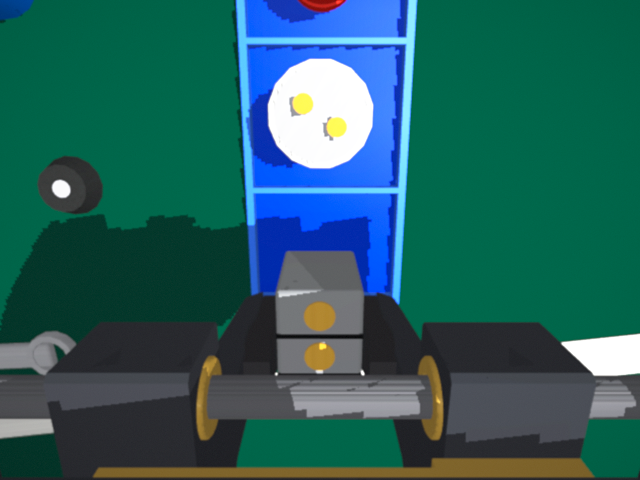

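Silver stands upright in the middle bay (320,113) and the block is held level over the near bay (320,310). Tray centre refined to about (460.5,-274.5).

```bash
python3 -m jog '[[0,0.02,0.4,0,0,0],[0,0,0.2,0,0,0],[0,0,0.06,0,0,0],[0,0,0,0,0,0]]'|sed -n '2p;4p'; python3 -m jog '[[0,0,0.03,0,0,0],[0,0,0.02,0,0,0],[0,0,0,0,0,0]]'|sed -n '2p;4p'
```

```text
tool_pos: [386.8, -265.5, 40.9]
contact_force: [-1.0, 0.1, -1.5]
tool_pos: [386.2, -265.6, 35.3]
contact_force: [-0.7, 0.1, -1.6]
```

```bash
python3 -m jog '[[0,0,0.03,0,0,0],[0,0,0.02,0,0,0],[0,0,0,0,0,0]]'|sed -n '2p;4p'; python3 -m jog '[[0,0,0.03,0,0,0],[0,0,0,0,0,0]]'|sed -n '2p;4p'
```

```text
tool_pos: [386.0, -265.4, 29.9]
contact_force: [-0.7, -0.2, -1.0]
tool_pos: [386.0, -265.4, 26.9]
contact_force: [1.0, 0.6, -1.4]
```

```bash
python3 -m jog '[[0,0,0.03,0,0,0],[0,0,0,0,0,0]]'|sed -n '2p;4p'; python3 -m jog '[[0,0,0.015,0,0,0],[0,0,0,0,0,0]]'|sed -n '2p;4p'
```

```text
tool_pos: [386.0, -265.4, 24.0]
contact_force: [0.9, -0.2, -1.5]
tool_pos: [386.1, -265.5, 22.6]
contact_force: [0.1, 0.3, -0.2]
```

```bash
python3 -m jog '[[0,0,0.015,0,0,0],[0,0,0,0,0,0]]'|sed -n '2p;4p'
```

```text
tool_pos: [386.2, -265.5, 21.1]
contact_force: [0.7, 0.3, -1.2]
```

```bash
python3 -m jog '[[0,0,0.015,0,0,0],[0,0,0,0,0,0]]'|sed -n '2p;4p'
```

```text
tool_pos: [386.2, -265.5, 21.0]
contact_force: [-4.7, 3.1, 21.4]
```

```bash
python3 -m jog '[[0,0,0,0,0,0],[0,0,0,0,0,0],[0,0,-0.1,0,0,0],[0,0,-0.6,0,0,0],[0,0,-0.6,0,0,0]]' 0.5|sed -n '2p;4,5p';  python3 -m jog '[[0.35,-0.43,-0.2,0,0,0],[0.35,-0.43,0,0,0,0],[0.35,-0.43,0,0,0,0],[0.35,-0.43,0,0,0,0],[0.35,-0.43,0,0,0,0]]'|sed -n '2p';  python3 -m jog '[[0.35,-0.43,0,0,0,0],[0.36,-0.43,0.2,0,0,0],[0,0,0.2,0,0,0.028],[0,0,0,0,0,0],[0,0,0,0,0,0]]'|sed -n '2p'; python3 m.py w7 black_cap; python3 -c "
from h import *
go(667.5,4.5,22,-12)"
```

```text
tool_pos: [385.6, -265.3, 151.3]
contact_force: [0.5, -0.9, 0.2]
width: 66.1
tool_pos: [587.1, -72.2, 170.3]
tool_pos: [667.0, 2.2, 130.6]
black_cap 0.68 px 313.0 253.0 z95 78.9 med [669.6   4.5] rect [[668.0, 5.5], [43.0, 42.8], 72.5]
t 23.25 p [667.3   2.3 131.1] rot [-1.80e+02 -1.00e-01 -1.21e+01] w 66.2 F [0.4 0.1 0.4] | units tx -0.003 ty -0.022 tz 1.091  rz -0.0003
```

```bash
python3 -m jog '[[0,-0.032,0.5,0,0,0],[0,0,0.4,0,0,0],[0,0,0.19,0,0,0],[0,0,0,0,0,0]]'|sed -n '2p;4p'; python3 -m jog '[[0,0,0,0,0,0],[0,0,0,0,0,0],[0,0,0,0,0,0],[0,0,0,0,0,0]]' -1 30|sed -n '2p;4,6p';python3 -m jog '[[0,0,-0.2,0,0,0],[0,0,-0.6,0,0,0],[0,0,-0.6,0,0,0],[0,0,-0.1,0,0,0]]'; python3 -c "
from h import *
go(503,282,150,-12)"
```

```text
tool_pos: [667.2, 6.0, 20.4]
contact_force: [0.9, -0.4, -0.1]
tool_pos: [668.7, 6.4, 22.1]
contact_force: [-0.9, -0.4, 6.9]
width: 43.4
gripper_force: 30.0
clock: 24.75
tool_pos: [670.7, 6.5, 177.0]
tcp_rot: [-179.9, -0.5, -12.0]
contact_force: [0.4, 0.8, -1.5]
width: 43.2
gripper_force: 30.0
t 24.75 p [670.7   6.5 177. ] rot [-179.9   -0.5  -12. ] w 43.2 F [ 0.4  0.8 -1.5] | units tx -2.215 ty -2.344 tz 0.270  rz -0.0003
```

```bash
python3 -m jog '[[-0.37,-0.39,0,0,0,0],[-0.37,-0.39,0,0,0,0],[-0.37,-0.39,0,0,0,0],[-0.37,-0.39,0,0,0,0],[-0.37,-0.39,0,0,0,0]]'|sed -n '2p'; python3 -m jog '[[-0.36,-0.39,0.1,0,0,0],[0,0,0,0,0,0],[0,0,0,0,0,0],[0,0,0,0,0,0]]'|sed -n '2p;5p'; python3 m.py w8 yellow_tray; python3 -c "
from h import *
go(503,282,28,-12)"
```

```text
tool_pos: [525.7, 236.8, 170.4]
tool_pos: [501.2, 279.6, 160.7]
width: 43.5
yellow_tray 0.81 px 316.0 159.0 z95 15.5 med [547.1 266.2] rect [[525.0, 276.5], [92.2, 177.3], 78.0]
t 25.98 p [501.1 279.9 160.7] rot [180.   -0.  -12.2] w 43.3 F [-0.2  0.1 -0.6] | units tx 0.014 ty -0.024 tz 1.327  rz -0.0010
```

View pics/w8.png

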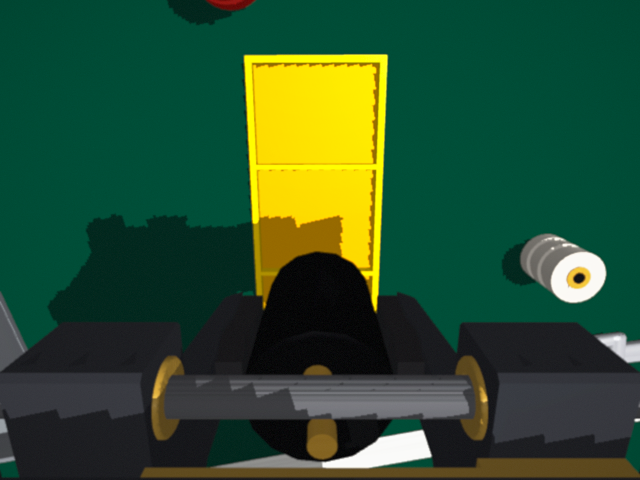

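Black cap is held upright. The yellow far edge at row 58 puts the tray centre at about (503,281.5), yaw -12. Lowering.

```bash
python3 -m jog '[[0.015,-0.02,0.5,0,0,0],[0,0,0.5,0,0,0],[0,0,0.2,0,0,0],[0,0,0.08,0,0,0],[0,0,0,0,0,0]]'|sed -n '2p;4p'; python3 -m jog '[[0,0,0.02,0,0,0],[0,0,0.015,0,0,0],[0,0,0,0,0,0]]'|sed -n '2p;4p'
```

```text
tool_pos: [503.0, 283.3, 33.5]
contact_force: [0.5, -0.0, -0.6]
tool_pos: [502.4, 283.1, 29.6]
contact_force: [-0.6, -0.0, -0.8]
```

```bash
python3 -m jog '[[0,0,0.02,0,0,0],[0,0,0,0,0,0]]'|sed -n '2p;4p'; python3 -m jog '[[0,0,0.01,0,0,0],[0,0,0,0,0,0]]'|sed -n '2p;4p'
```

```text
tool_pos: [502.2, 283.1, 27.2]
contact_force: [-0.7, -0.1, -1.0]
tool_pos: [502.3, 283.1, 27.1]
contact_force: [-3.5, -1.3, 9.2]
```

```bash
python3 -m jog '[[0,0,0,0,0,0],[0,0,0,0,0,0],[0,0,-0.1,0,0,0],[0,0,-0.6,0,0,0],[0,0,-0.4,0,0,0]]' 0.4|sed -n '2p;4,5p';  python3 -m jog '[[-0.1,0.58,0,0,0,0],[-0.1,0.58,0,0,0,0],[-0.1,0.58,0.2,0,0,0],[0,0,0,0,0,0],[0,0,0,0,0,0]]'|sed -n '2p'; python3 m.py w9 white_standoff; python3 -c "
from h import *
go(436.5,118,21,-12)"
```

```text
tool_pos: [502.8, 283.4, 138.8]
contact_force: [0.6, -0.4, -0.5]
width: 61.5
tool_pos: [437.3, 119.7, 116.8]
white_standoff 0.64 px 326.0 250.0 z95 47.5 med [437.4 116.3] rect [[436.6, 116.4], [35.5, 36.0], 68.7]
t 28.82 p [437.6 120.6 116.8] rot [-1.799e+02 -1.000e-01 -1.190e+01] w 61.9 F [ 0.2  0.5 -0.3] | units tx -0.005 ty 0.028 tz 0.958  rz 0.0003
```

```bash
python3 -m jog '[[0,0.037,0.5,0,0,0],[0,0,0.3,0,0,0],[0,0,0.15,0,0,0],[0,0,0,0,0,0]]'|sed -n '2p;4p'; python3 -m jog '[[0,0,0,0,0,0],[0,0,0,0,0,0],[0,0,0,0,0,0],[0,0,0,0,0,0]]' -1 25|sed -n '2p;4,6p';python3 -m jog '[[0,0,-0.2,0,0,0],[0,0,-0.6,0,0,0],[0,0,-0.6,0,0,0],[0,0,0,0,0,0]]'; python3 -c "
from h import *
go(430.6,296.9,150,-12)"
```

```text
tool_pos: [435.7, 116.2, 20.8]
contact_force: [-0.3, -0.3, 0.4]
tool_pos: [436.3, 115.6, 21.8]
contact_force: [-0.5, -0.2, 6.9]
width: 35.5
gripper_force: 25.0
clock: 30.32
tool_pos: [438.6, 116.3, 165.2]
tcp_rot: [-179.8, -0.4, -12.1]
contact_force: [0.5, 0.3, -0.6]
width: 35.1
gripper_force: 25.0
t 30.32 p [438.6 116.3 165.2] rot [-179.8   -0.4  -12.1] w 35.1 F [ 0.5  0.3 -0.6] | units tx -0.456 ty -1.749 tz 0.152  rz -0.0003
```

```bash
python3 -m jog '[[-0.15,-0.58,0,0,0,0],[-0.15,-0.58,0,0,0,0],[-0.14,-0.58,0.1,0,0,0],[0,0,0.4,0,0,0],[0,0,0,0,0,0]]'|sed -n '2p'; python3 -c "
from h import *
go(430.6,296.9,28,-12)"
```

```text
tool_pos: [426.1, 293.0, 107.9]
t 30.95 p [426.1 293.  107.9] rot [179.6   0.3 -12. ] w 35.1 F [ 0.2 -0.1 -1.3] | units tx 0.036 ty -0.047 tz 0.799  rz 0.0002
```

```bash
python3 -m jog '[[0.01,-0.01,0.4,0,0,0],[0,0,0.25,0,0,0],[0,0,0.07,0,0,0],[0,0,0,0,0,0],[0,0,0,0,0,0]]'|sed -n '2p'; python3 -c "
from h import *
go(430.6,296.9,28,-12)"
```

```text
tool_pos: [431.1, 295.9, 40.4]
t 31.57 p [431.1 295.9  40.4] rot [-1.799e+02 -1.000e-01 -1.210e+01] w 35.4 F [-0.6  0.  -1.1] | units tx -0.007 ty -0.009 tz 0.124  rz -0.0004
```

```bash
python3 -m jog '[[0,0,0.06,0,0,0],[0,0,0.04,0,0,0],[0,0,0,0,0,0]]'|sed -n '2p;4p'; python3 -m jog '[[0,0,0.02,0,0,0],[0,0,0,0,0,0]]'|sed -n '2p;4p'
```

```text
tool_pos: [429.9, 295.4, 28.8]
contact_force: [-0.5, -0.2, -0.1]
tool_pos: [430.2, 295.6, 27.1]
contact_force: [-0.6, -0.2, -1.1]
```

```bash
python3 -m jog '[[0,0,0.015,0,0,0],[0,0,0,0,0,0]]'|sed -n '2p;4p'
```

```text
tool_pos: [430.3, 295.6, 26.8]
contact_force: [-3.0, -2.8, 14.4]
```

Contact made. Releasing, retreating upwards and looking at the result.

```bash
python3 -m jog '[[0,0,0,0,0,0],[0,0,0,0,0,0],[0,0,-0.1,0,0,0],[0,0,-0.6,0,0,0],[0,0,-0.6,0,0,0]]' 0.4|sed -n '2p;4,5p';  python3 -m jog '[[0,0,-0.5,0,0,0],[0,0.3,0,0,0,0],[0,0.3,0,0,0,0],[0,0,0,0,0,0],[0,0,0,0,0,0]]'|sed -n '2p'
python3 - <<'E'
from h import *
T={"blue_tray":((460.5,-274.5),-6.8),"yellow_tray":((503,281.5),-12)}
for n in ("scene","side"):
    p,d=ctrl.grab_frame(n); cv2.imwrite(f"pics/{n}9.png",p[:,:,::-1])
    for o,t in [("silver_cap","blue_tray"),("red_standoff","blue_tray"),("terminal_block","blue_tray"),("black_cap","yellow_tray"),("white_standoff","yellow_tray"),("blue_cap",0),("fuse",0)]:
        for r in ctrl.spot_point(n,o):
            q=np.array(r["position"]); s=""
            if t:
                a=np.radians(T[t][1]); e=q[:2]-T[t][0]; s=np.round([e@[np.cos(a),np.sin(a)],e@[-np.sin(a),np.cos(a)]])
            print(n,o,round(float(r["score"]),2),q.round(),s)
E
```

```text
tool_pos: [429.8, 295.3, 157.3]
contact_force: [0.3, -0.2, -0.5]
width: 61.7
tool_pos: [417.9, 237.6, 206.1]
scene silver_cap 0.86 [ 460. -270.    6.] [-1.  4.]
scene red_standoff 0.93 [675. 298.  -2.] [145. 593.]
scene red_standoff 0.87 [ 528. -282.    6.] [68.  0.]
scene red_standoff 0.56 [694. 222.   2.] [174. 521.]
scene red_standoff 0.19 [ 665. -120.    1.] [185. 178.]
scene terminal_block 0.6 [ 386. -266.    6.] [-75.  -1.]
scene black_cap 0.74 [504. 284.   6.] [1. 3.]
scene white_standoff 0.72 [430. 296.   1.] [-74.  -1.]
scene blue_cap 0.94 [ 556. -115.    3.] 
scene blue_cap 0.47 [ 382. -270.    4.] 
scene fuse 0.71 [ 663. -118.    0.] 
scene fuse 0.17 [500. 284.   4.] 
side silver_cap 0.91 [ 460. -273.    4.] [-1.  1.]
side red_standoff 0.75 [690. 219.   1.] [170. 517.]
side red_standoff 0.65 [673. 299.  -0.] [143. 595.]
side red_standoff 0.64 [ 532. -283.    5.] [72. -0.]
side terminal_block 0.56 [ 386. -263.    4.] [-76.   3.]
side black_cap 0.71 [497. 277.   5.] [-5. -5.]
side white_standoff 0.96 [432. 296.   4.] [-73.  -1.]
side fuse 0.64 [ 666. -121.   -1.]
```

View pics/side9.png

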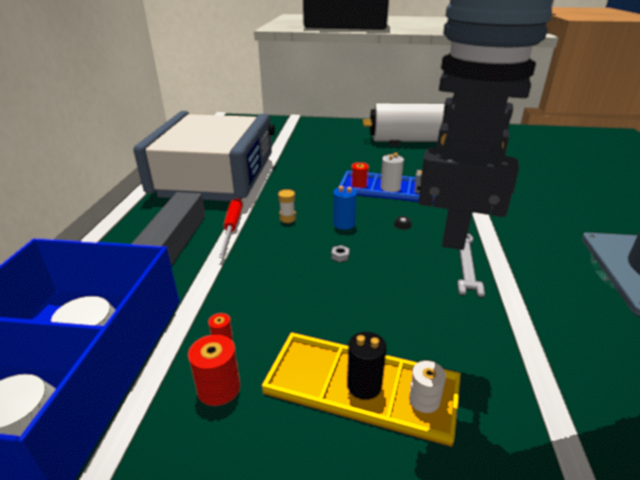

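View pics/scene9.png

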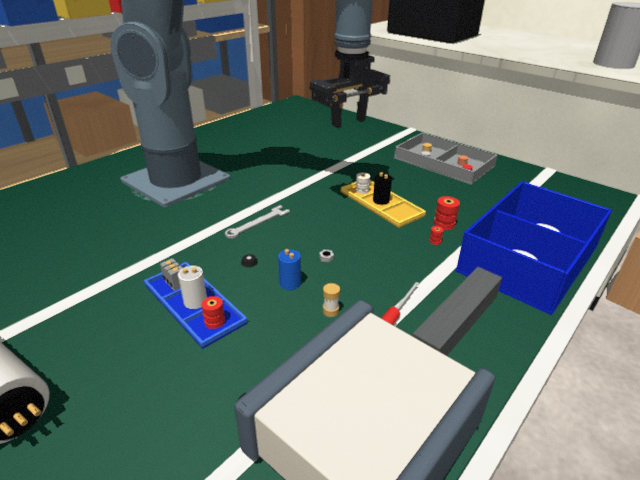

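Side view: red (360,176) and silver (392,173) are in the blue tray; black (366,365) and white (428,386) are in the yellow tray. Scene view: block (172,273), silver (192,287) and red (214,312) all stand upright in the blue tray, and the spares at (290,270) and (331,300) are unmoved. All measured offsets are within tolerance, so I'm handing in.

```bash
python3 -c "
from rig import ctrl
print(ctrl.finish_job())"
```

```text
the job is handed in; nothing more can be done
None
```

Both kits are made up and handed in (no verdict came back): each part measured upright and within tolerance in its bay, the spare blue capacitor and fuse had not moved, and the job took about 34 of the 99 s.

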